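# Sound the lantern-pole sockets

### The job

Three of the four sockets in the green lantern-pole stand are blocked low down by stubs of snapped poles. Draw the red-handled depth rod out of its rest and sound the sockets gently, never ramming the rod against the stand or a stub, until you find the clear one, where the rod bottoms with its red band at the mouth. Press it lightly on the bottom there and leave it standing in that socket; leave everything else where it is.

Things in the scene. Friction and masses are not known exactly. Their poses are not given: they have to be found in the camera images.
- rod_grip (a point): centre of the depth rod's red wooden handle, half-way up: a square upright bar 22 x 22 mm and 56 mm tall (28 mm above and below this point). Site z runs up the rod, x and y are square to the handle's flats. The whole rod is 142 mm tall, 0.08 to 0.14 kg, and starts upright in the rest, with its tip on the rest's bottom
- rod_tip (a point): lower end of the rod's round wooden shaft, on its axis, 114 mm below the handle's centre. Shaft 12 mm diameter, 86 mm long from tip to handle, tip chamfered to 8 mm; a red band begins 50 mm above the tip, thin black rings lie 30 and 40 mm above it
- rest: dark wooden block 60 x 60 x 36 mm fixed to the bench, with one 15 mm hole 28 mm deep in the middle, in which the rod stands; origin at the centre of its underside on the bench
- stand: green wooden stand 70 x 190 x 66 mm fixed to the bench; origin at the centre of its underside, long along its own y; sockets in its flat top. It is rigid. One socket is clear: 50 mm from mouth to bottom. In each of the other three a stub lies unseen on the bottom, leaving 42, 36 and 28 mm; which is which is not known and differs every time. Contact forces on it should stay gentle (under 30 N); a light press is about 4 to 12 N
- socket_a (a point): centre of the mouth of one end socket, level with the stand's top: round upright hole 14 mm diameter with a 2 mm chamfer; at y = -69 mm in the stand's frame
- socket_b (a point): the same for the next socket, at y = -23 mm
- socket_c (a point): the same for the third socket, at y = +23 mm
- socket_d (a point): the same for the other end socket, at y = +69 mm
- brush_pot: white pot of brushes, 68 mm wide, about 180 mm tall, loose; origin at its underside; not to be disturbed
- paint_jar: red paint jar with a lid, 48 mm wide, 55 mm tall, loose; origin at its underside; not to be disturbed
- hoop: red lantern hoop lying flat, 90 mm wide, 18 mm high, loose; origin at its underside; not to be disturbed
Things that resemble listed ones, but are neither listed nor needed, are in the scene too. What is shaped like the part that bears rod_grip but turquoise is not meant. Leave any blue look-alike of the rest alone.

How it is judged:
On the way, in this order (a step that is already met when the one before it is completed fails the run):
1. the rod is drawn clear of its rest (horizontal distance between rod_tip and rest above 0.05 m and height (world z) of rod_tip above 0.05 m), for 0.1 s.
2. the rod is bottomed in the clear socket and pressed lightly there (more than 3 N on the stand for 0.2 s) (((horizontal distance between rod_tip and socket_a below 0.004 m and z of rod_tip in the frame of socket_a below -0.047 m) or (horizontal distance between rod_tip and socket_b below 0.004 m and z of rod_tip in the frame of socket_b below -0.047 m) or (horizontal distance between rod_tip and socket_c below 0.004 m and z of rod_tip in the frame of socket_c below -0.047 m) or (horizontal distance between rod_tip and socket_d below 0.004 m and z of rod_tip in the frame of socket_d below -0.047 m)) and angle between rod_tip's own z axis and vertical below 0.12 rad and contact force between stand and anything else above 3 N), for 0.2 s.
At the end, for the whole second after the job is handed in: the rod stands by itself in the clear socket, tip within 4 mm of the socket's axis and more than 47 mm below its mouth, within 0.12 rad of upright, at rest and released; the other things are where they were (((horizontal distance between rod_tip and socket_a below 0.004 m and z of rod_tip in the frame of socket_a below -0.047 m) or (horizontal distance between rod_tip and socket_b below 0.004 m and z of rod_tip in the frame of socket_b below -0.047 m) or (horizontal distance between rod_tip and socket_c below 0.004 m and z of rod_tip in the frame of socket_c below -0.047 m) or (horizontal distance between rod_tip and socket_d below 0.004 m and z of rod_tip in the frame of socket_d below -0.047 m)) and angle between rod_tip's own z axis and vertical below 0.12 rad and linear speed of rod below 0.01 m/s and contact force between the fingers and rod below 0.05 N); the robot touches nothing.
It fails at once if the stand, or a stub in it, takes more than 30 N (contact force between stand and anything else above 30 N).
It fails at once if a bystander (brush pot, paint jar, hoop) is moved by more than 20 mm or tipped (distance of any of brush_pot, paint_jar, hoop from where it was at the start of the episode above 0.02 m or angle between any of brush_pot, paint_jar, hoop's own z axis and vertical above 0.35 rad).
It also fails if it takes over 72 s, if anything falls off the work surface, if the arm or the gripper's body presses on something with over 40 N, if the wrist force passes 120 N, or if a joint passes its speed limit or range.

### The arm

A 6-joint arm with a two-finger parallel gripper is mounted at the origin on the work surface. World frame = base frame: x ahead of the robot, y to its left, z up, the work surface at z = 0. Lengths are in m, angles in rad, forces in N, time in s.
With the tool pointing down it reaches from about 0.375 to 0.9 m from the base axis. Payload 3.1 kg.
Tool frame: the origin (TCP) lies at the centre of the arm's flange, where the gripper is bolted on; the fingertips stand 173 mm ahead of it and the grasp point (between the pads) lies 155 mm ahead of it; z points along the fingers, x is the direction in which the jaws open and shut, and the axes are right-handed (so a half turn about z gives the same grasp; the last joint's range is limited). The gripper opens to 85 mm and grips with 20 to 120 N. Pads are 22 mm wide; open, the fingers measure 114 mm over their backs; the gripper's body (76 mm by 85 mm) begins 54 mm behind the grasp point. The pads swing forward as they close: fully open they stand 13 mm farther back than shut.
Start: joints at [-1.44, 0.527, 1.433, -0, 1.181, -0.178], TCP at [0.191, -0.595, 0.405] pointing down, gripper open.
Joint ranges: [-3.08, 3.08], [-0.75, 2.2], [0.22, 2.44], [-1.43, 4.57], [0, 2.65], [-2.85, 2.85]. Speed limits (rad/s): [2.79, 2.79, 3.14, 3.14, 3.14, 3.14].

### API

Orientations are given as a unit quaternion [x, y, z, w].
In Python, from station import manip gives the robot as it stands.
- The arm moves only by the shell command python3 -m jog 'ROWS' [OPENING] [FORCE]. ROWS is JSON, a list that holds one entry, the list of rows, each a list of 4 numbers: the shift along the world's x, y, z in mm, then the turn about the world's z in degrees. A call has exactly 8 rows; each row shifts and turns the commanded pose from where the row before left it; what a row does not reach is not made up. A row lasts 1/8 s, in which the tool goes at most 62.5 mm and 10.7 degrees, less where a joint would pass 70% of its speed; a pose out of reach is approached as far as the arm can. A call is refused whole if a number of a shift passes 62.5 or a number of a turn 10.7, either way. A call with a gripper value outside its range is refused whole. OPENING is the opening in per cent of the stroke, from 0 (shut) to 100 (fully open), set as the call begins (- or left out, the last holds). The fingers move at their own pace and stop on an object; FORCE is the grip in N (left out, the last holds). Time passes only in rows, so rows that do not move let the fingers close, or fill a call up. It gives the time, the measured TCP pose, the force and the opening at its end, in the units of the state.
- manip.sense(): the state, without advancing time (a new reading comes with each control period).
- manip.snapshot(name): name is "scene" or "top"; returns the picture (384x512x3 uint8, red, green, blue); there is no depth.
- manip.camera_info(name): a dict with "fx", "fy", "cx", "cy" (pixels), "k1" (the pictures are not rectified: a ray, as slopes to the right and down, at radius r is drawn at 1 + k1 r^2 times it, then the intrinsics apply), "R" (3x3) and "t" (3): a world point X has camera coordinates R X + t. Camera axes: x right, y down, z forward; pixel columns grow to the right and rows downward; lengths in m; the calibration is good to about 2 mm. A picture is of the moment at which its call begins. camera_info takes no time and is no camera call.
- manip.sign_off(): hands the job in, once; it reports no verdict.
The state is a dict: "t": time; "q": joint angles; "qd": joint speeds; "tau": joint torques, N m; "tcp_pos": TCP position; "tool_rot": TCP orientation; "force": force on the tool from outside, world axes, zero at the start; "ft_torque": the same for the moment, N m; "finger_gap": opening from 0.0 (shut) to 1.0 (fully open).
Only numpy, scipy, OpenCV 4.12 (cv2) and the standard library are available. Lean on these libraries where they do the work, as an engineer would, in place of code of your own. Each camera call takes 0.05 s, during which the arm holds its last target. There are 200 camera calls.

## Working session

There is one attempt and no reset: what is moved stays moved. The work goes in short steps, Python scripts to look and compute and a shell command to move; the robot and the scene stay as the last step left them, time stands still between calls to the robot, and variables do not carry over. Pictures are saved under pics/ and viewed, about 8 in all and at most 12, crops included, and the job is handed in when it is done.

```bash
mkdir -p pics; ls; cat > h.py <<'E'
import numpy as np, cv2
from station import manip
def snap(n,f=None):
    im=np.array(manip.snapshot(n))
    if f: cv2.imwrite('pics/'+f,im[:,:,::-1])
    return im
def ray(n,u,v):
    c=manip.camera_info(n);K=np.array([[c['fx'],0,c['cx']],[0,c['fy'],c['cy']],[0,0,1.]])
    p=cv2.undistortPoints(np.array([[[u,v]]],float),K,np.array([c['k1'],0,0,0.]))[0,0]
    R=np.array(c['R']);t=np.array(c['t'])
    return -R.T@t, R.T@np.array([p[0],p[1],1])
def onz(n,u,v,z):
    o,d=ray(n,u,v);return o+d*(z-o[2])/d[2]
def proj(n,X):
    c=manip.camera_info(n);p=np.array(c['R'])@np.array(X)+np.array(c['t']);s=p[:2]/p[2]
    s=s*(1+c['k1']*(s@s));return np.array([c['fx']*s[0]+c['cx'],c['fy']*s[1]+c['cy']])
E
python3 - <<'E'
from h import *
a=snap('scene','s0.png');b=snap('top','t0.png')
for n in('scene','top'):
  c=manip.camera_info(n);R=np.array(c['R']);print(n,-R.T@np.array(c['t']),R[2],c['k1'],c['fx'])
cv2.imwrite('pics/both.png',np.vstack([a,b])[:,:,::-1])
print(manip.sense())
E
```

```text
pics
scene [ 1.21345891 -0.08644947  0.72659706] [-0.70967034  0.13892966 -0.69070005] -0.027184659273766856 368.4689611845966
top [0.38055193 0.06019702 1.1016095 ] [ 0.18491668 -0.01488492 -0.98264147] -0.0887574534972039 414.7286294299877
{'t': 0.1, 'q': array([-1.43949598e+00,  5.28367868e-01,  1.43380128e+00,  1.36953823e-05,
        1.18138691e+00, -1.78508836e-01]), 'qd': array([ 0.00099359, -0.00386155, -0.00168338,  0.00057067, -0.00089198,
       -0.00017165]), 'tau': array([-4.68534417e-04, -4.43304992e+01, -1.78585857e+01, -2.20413999e-04,
        3.89863970e-03, -1.28683837e-07]), 'tcp_pos': array([ 0.19053008, -0.59491676,  0.40382579]), 'tool_rot': array([ 8.07734698e-01, -5.89545328e-01, -6.73008930e-04, -7.14729499e-04]), 'force': array([ 0.60728177, -0.04725656, -0.30512173]), 'ft_torque': array([-0.04577092,  0.01619984,  0.00105191]), 'finger_gap': 0.9978603195303501}
```

View pics/s0.png

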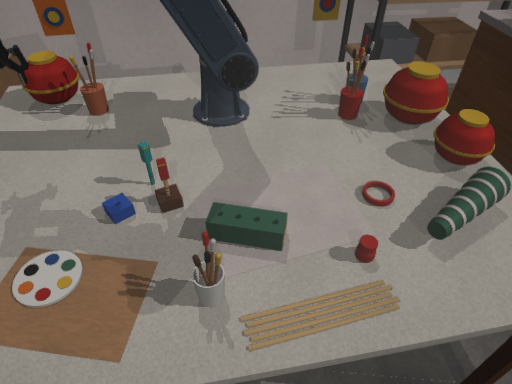

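View pics/t0.png

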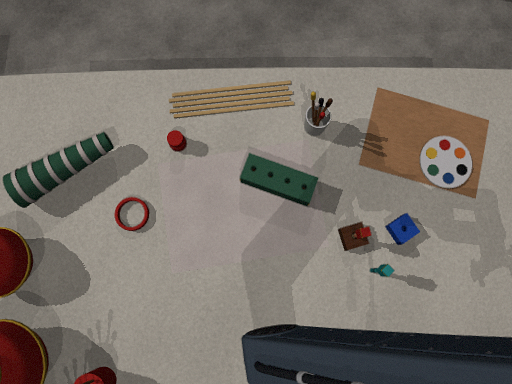

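Candidates for the rod: the red-handled one in the dark rest (scene 164,170; top 364,233) fits the description. The turquoise look-alike (scene 147,155; top 382,270) and the blue rest (top 403,229) are decoys. The red brush pots aren't relevant. Next: close crops of the choice and the stand.

```bash
python3 - <<'E'
from h import *
a=cv2.imread('pics/s0.png');b=cv2.imread('pics/t0.png')
r=lambda i:cv2.resize(i,(400,300),interpolation=cv2.INTER_CUBIC)
cv2.imwrite('pics/c1.png',np.vstack([np.hstack([r(b[205:265,330:410]),r(b[145:211,236:324])]),np.hstack([r(a[150:219,130:222]),r(a[195:255,200:280+12])])]))
hsv=cv2.cvtColor(b,cv2.COLOR_BGR2HSV)
g=cv2.inRange(hsv,(60,60,20),(90,255,255)); g[:, :230]=0; g[210:]=0; g[:,330:]=0
c=max(cv2.findContours(g,0,1)[0],key=cv2.contourArea);print('stand',cv2.minAreaRect(c),cv2.approxPolyDP(c,4,True)[:,0].tolist())
# dark holes
gray=cv2.cvtColor(b,cv2.COLOR_BGR2GRAY).astype(float);m=np.zeros_like(g);cv2.drawContours(m,[c],-1,255,-1);m=cv2.erode(m,np.ones((7,7)))
d=((gray<22)&(m>0)).astype(np.uint8)
print(np.percentile(gray[m>0],[2,5,10,50]))
n,l,s,ce=cv2.connectedComponentsWithStats(d)
for i in range(1,n):
  if s[i,4]>5: print(s[i,4],ce[i],onz('top',*ce[i],.066))
rd=cv2.inRange(hsv,(0,150,60),(8,255,255))|cv2.inRange(hsv,(172,150,60),(180,255,255))
w=rd.copy();w[:, :335]=0;w[:,385:]=0;w[:215]=0;w[255:]=0
ys,xs=np.nonzero(w);print('red',xs.min(),xs.max(),ys.min(),ys.max(),len(xs))
for i in range(225,245):print(' '.join('%3d,%3d,%3d'%tuple(b[i,j]) for j in range(350,374,2)))
E
```

```text
stand ((278.1344909667969, 179.2429962158203), (73.57221984863281, 29.99321746826172), 19.855215072631836) [[249, 153], [242, 182], [309, 202], [316, 177]]
[19.   30.85 49.   60.  ]
10 [253.1 168.3] [0.63250845 0.06601537 0.066     ]
11 [270.54545455 174.63636364] [0.6151748  0.02159063 0.066     ]
9 [287.44444444 180.44444444] [ 0.59933576 -0.02127781  0.066     ]
10 [304.  186.5] [ 0.58293064 -0.06311443  0.066     ]
red 342 370 224 246 152
 42, 52, 67  10, 26, 47  14, 24, 47  16, 28, 54  26, 36, 62  26, 38, 62  32, 43, 66 103,110,112 108,116,117 114,122,124 118,126,132 140,149,155
 14, 23, 44  24, 32, 50  20, 31, 51  21, 36, 63  24, 37, 60  19, 33, 57  29, 37, 60 105,111,113  73, 81, 85  64, 75,107  96,105,106 123,132,137
 18, 33, 58  24, 32, 53  19, 27, 53  27, 37, 61  24, 32, 57  25, 33, 54  15, 27, 48  64, 75,117  35, 41,106  21, 33,113 103,108,111 103,111,116
 16, 29, 60  13, 26, 48   7, 26, 47   6, 28, 51  24, 36, 56  29, 64,100  16, 18,101  28, 41,120  23, 24,117  16, 15,116  90, 99, 97  95,104,107
 17, 33, 55  23, 30, 50   9, 26, 44  21, 30, 53  13, 23, 81  16, 50, 95  20, 
[... 1526 characters left out ...]
, 57  28, 37, 59  29, 41, 63  27, 37, 63  18, 34, 59  20, 34, 57  15, 27, 43   2, 15, 35  62, 69, 76  84, 90, 94  80, 87, 91
 26, 38, 64  23, 35, 59  28, 41, 63  23, 37, 63  18, 35, 61  20, 34, 65  23, 38, 65  17, 35, 58  27, 37, 61  50, 59, 72  84, 90, 94  83, 90, 94
 25, 35, 60  21, 34, 62  21, 34, 61  23, 33, 63  28, 37, 64  22, 30, 59  21, 33, 59  26, 36, 60  24, 33, 58  36, 43, 65  87, 93, 94  84, 91, 95
 17, 29, 60  23, 37, 65  30, 40, 65  23, 35, 58  22, 32, 57  18, 34, 57  23, 38, 59  18, 32, 56  20, 32, 55  34, 46, 67  79, 84, 87  81, 85, 91
 22, 34, 65  24, 38, 65  17, 32, 55  19, 32, 54  13, 30, 56  18, 30, 57  25, 35, 61  20, 32, 57  52, 61, 77  79, 85, 87  86, 92, 94  79, 83, 86
```

View pics/c1.png

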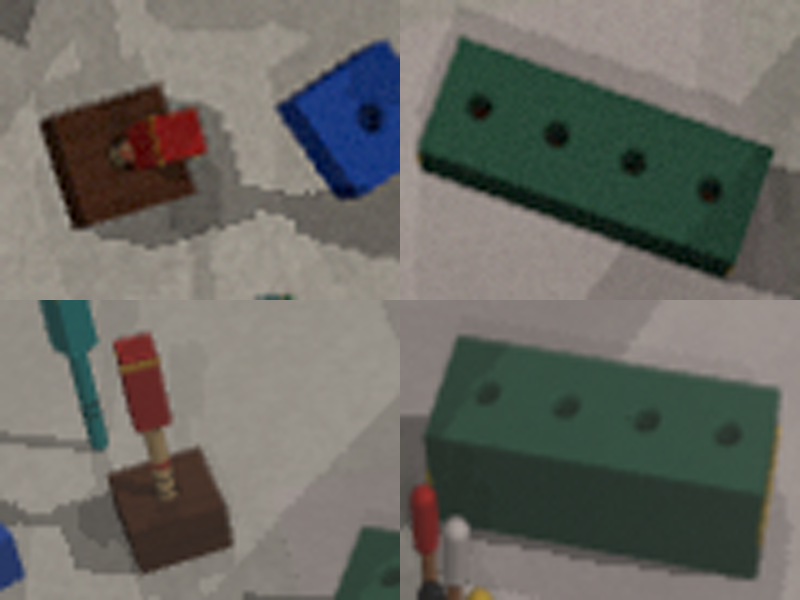

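```bash
python3 - <<'E'
from h import *
b=cv2.imread('pics/t0.png');a=cv2.imread('pics/s0.png')
B,G,R=[b[:,:,i].astype(int) for i in range(3)]
m=((R>93)&(R-G>60)).astype(np.uint8);m[:, :350]=0;m[:,385:]=0;m[:215]=0;m[255:]=0
pts=cv2.findNonZero(m);print(len(pts),cv2.minAreaRect(pts));
r=cv2.boxPoints(cv2.minAreaRect(pts));W=np.array([onz('top',u,v,.15) for u,v in r])
print('handle top corners',W[:,:2].round(4).tolist(),'c',W.mean(0));
for i in range(2):
  e=W[i+1]-W[i];print('edge',np.linalg.norm(e)+.0,np.degrees(np.arctan2(e[1],e[0])))
# rest: brown mask in top
h=cv2.cvtColor(b,cv2.COLOR_BGR2HSV)
k=((R<80)&(R-B>15)).astype(np.uint8);k[:, :330]=0;k[:,380:]=0;k[:212]=0;k[260:]=0
k=cv2.morphologyEx(k,cv2.MORPH_OPEN,np.ones((3,3)))
c=max(cv2.findContours(k,0,1)[0],key=cv2.contourArea);print(cv2.contourArea(c),cv2.approxPolyDP(c,3,True)[:,0].tolist())
# crop-read rest corners at z=.036 top view (crop scale 5, origin 330,205)
for n,u,v in (('top',42,122),('top',162,85),('top',195,190)):
  print(n,onz('top',330+u/5,205+v/5,.036)[:2])
# scene: scale 400/92, origin (130,150), y-300
for u,v in ((110,481),(200,450),(231,517),(138,548)):
  print('scene rest',onz('scene',130+u*92/400,150+(v-300)*69/300,.036)[:2])
# scene sockets scale 400/92 x, 300/60 y origin(200,195)
for u,v in ((488,394),(568,408),(648,420),(728,435)):
  print('scene sock',onz('scene',200+(u-400)*92/400,195+(v-300)/5,.066)[:2])
# scene handle: top front-edge and band; shaft entering rest
for u,v,z in ((136,342,.15),(168,497,.036)):
  print('scene rod',onz('scene',130+u*92/400,150+(v-300)*69/300,z)[:2])
# stand top corners, top view crop scale 400/88, 300/66 origin(236,145)
for u,v in ((462,38),(772,150),(727,272),(420,153)):
  print('stand',onz('top',236+(u-400)*.22,145+v*.22,.066)[:2])
for u,v in ((460,337),(780,388),(762,495),(428,438)):
  print('stand scene',onz('scene',200+(u-400)*.23,195+(v-300)*.2,.066)[:2])
E
```

```text
79 ((365.5, 231.5000457763672), (8.973817825317383, 8.48874568939209), 75.96376037597656)
handle top corners [[0.4663, -0.1805], [0.4706, -0.2001], [0.4504, -0.204], [0.4461, -0.1844]] c [ 0.4583358  -0.19225617  0.15      ]
edge 0.020116750440313344 -77.42018048579473
edge 0.020636216420320517 -169.17420532377045
434.0 [[361, 223], [339, 229], [345, 249], [368, 243], [366, 237], [353, 235], [362, 227]]
top [ 0.47451189 -0.15189564]
top [ 0.49249034 -0.21580274]
top [ 0.43777439 -0.22989305]
scene rest [ 0.44845892 -0.22493631]
scene rest [ 0.42872116 -0.16887022]
scene rest [ 0.49348108 -0.15140176]
scene rest [ 0.51081295 -0.20722782]
scene sock [ 0.5888615  -0.06067688]
scene sock [ 0.60571114 -0.01754677]
scene sock [0.62105777 0.02522832]
scene sock [0.63814204 0.0671217 ]
scene rod [ 0.45874352 -0.18974067]
scene rod [ 0.46916377 -0.18925007]
stand [0.67236062 0.07442642]
stand [ 0.60459573 -0.09953114]
stand [ 0.53549785 -0.07140466]
stand [0.60580015 0.09880798]
stand scene [ 0.54677942 -0.0725559 ]
stand scene [0.6127476  0.10281124]
stand scene [0.67794168 0.07717384]
stand scene [ 0.61206486 -0.09626097]
```

```bash
python3 -m jog '[[[33,50,0,-0.5],[33,50,0,-0.5],[33,50,0,-0.5],[33,50,-8,-0.5],[34,51,-8,-0.5],[34,51,-8,-0.5],[34,51,-10,-0.5],[34,50,-10,-0.5]]]' 70; python3 - <<'E'
from h import *
a=snap('scene','s1.png');b=snap('top','t1.png')
r=lambda i:cv2.resize(i,(400,300),interpolation=cv2.INTER_CUBIC)
cv2.imwrite('pics/c2.png',np.hstack([r(b[195:285,300:420]),r(a[110:215,100:240])])[:,:,::-1])
print(manip.sense()['tcp_pos'])
E
```

```text
t: 1.1
tcp_pos: [0.4594, -0.1905, 0.3603]
tool_rot: [0.787, -0.618, 0.0, -0.0]
force: [1.6, -0.5, -0.0]
finger_gap: 0.699
[ 0.46000279 -0.18717429  0.35952575]
```

View pics/c2.png

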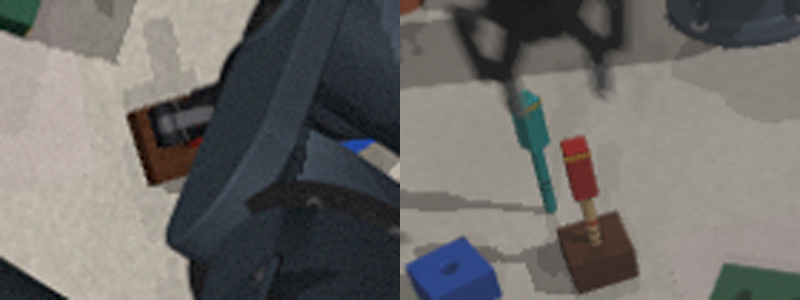

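The rod stands between the two fingertips: in the crop they are at about (520,110) and (600,95), with the handle top at (573,142). Descending.

```bash
python3 -m jog '[[[0,0,-14,0],[0,0,-14,0],[0,0,-14,0],[0,0,-14,0],[0,0,-12,0],[0,0,-11,0],[0,0,0,0],[0,0,0,0]]]' && python3 -c "
from h import *
a=snap('scene','s2.png');b=snap('top','t2.png')
cv2.imwrite('pics/c3.png',np.hstack([cv2.resize(a[110:215,100:240],(400,300),interpolation=2)])[:,:,::-1])"
```

```text
t: 2.2
tcp_pos: [0.4587, -0.1922, 0.2819]
tool_rot: [0.787, -0.617, 0.0, -0.0]
force: [-0.3, 0.2, 0.8]
finger_gap: 0.699
```

View pics/c3.png

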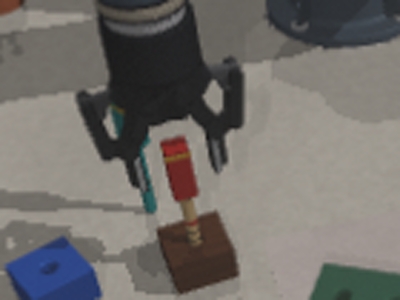

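```bash
python3 -m jog '[[[0,0,0,0],[0,0,0,0],[0,0,0,0],[0,0,0,0],[0,0,0,0],[0,0,0,0],[0,0,0,0],[0,0,0,0]]]' 0 50
```

```text
t: 3.3
tcp_pos: [0.4586, -0.1922, 0.282]
tool_rot: [0.787, -0.617, 0.0, -0.0]
force: [-0.1, 1.1, 6.2]
finger_gap: 0.253
```

Gap 21.5 mm, so the handle is held flat. Drawing it out.

```bash
python3 -m jog '[[[0,0,4,0],[0,0,10,0],[0,0,14,0],[0,0,18,0],[0,0,18,0],[0,0,18,0],[0,0,14,0],[0,0,8,0]]]' && python3 -m jog '[[[16,16,0,0],[16,16,0,0],[16,16,0,0],[16,16,0,0],[16,16,0,0],[16,16,0,0],[16,16,0,0],[8,8,0,0]]]' && python3 -m jog '[[[0,4,-3,0],[4,6,-4,0],[4,0,-4,0],[0,0,-4,0],[0,0,-3,0],[0,0,0,0],[0,0,0,0],[0,0,0,0]]]' && python3 -c "
from h import *
a=snap('scene','s3.png');b=snap('top','t3.png')
cv2.imwrite('pics/c4.png',np.hstack([cv2.resize(a[150:255,180:306],(400,333),interpolation=2),cv2.resize(b[120:225,230:356],(400,333),interpolation=2)])[:,:,::-1])
print(manip.sense()['tcp_pos'])"
```

```text
t: 4.3
tcp_pos: [0.4586, -0.1922, 0.3869]
tool_rot: [0.787, -0.617, 0.001, -0.0]
force: [1.0, 0.4, -0.6]
finger_gap: 0.251
t: 5.3
tcp_pos: [0.5793, -0.0713, 0.3855]
tool_rot: [0.787, -0.617, -0.0, 0.0]
force: [0.1, 0.7, -0.9]
finger_gap: 0.253
t: 6.3
tcp_pos: [0.5866, -0.0623, 0.3679]
tool_rot: [0.787, -0.617, 0.0, -0.0]
force: [0.3, 0.1, -2.3]
finger_gap: 0.254
[ 0.58657685 -0.06222551  0.36789665]
```

View pics/c4.png

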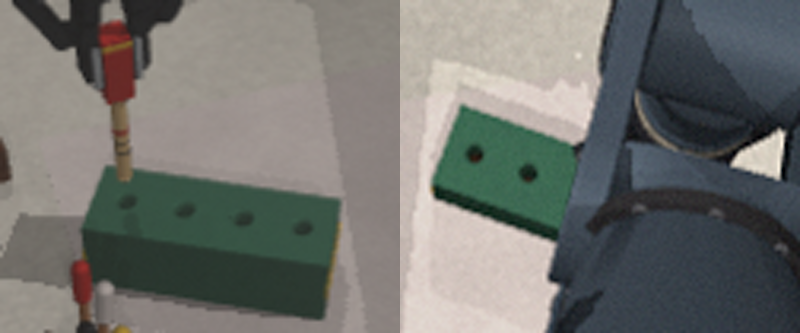

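```bash
python3 - <<'E'
from h import *
a=cv2.imread('pics/s3.png')
s=126/400
f=lambda u,v,z:onz('scene',180+u*s,150+v*s,z)[:2]
print('tip',f(124,178,.094+.0), 'ring40',f(122,138,.134),'hndl bottom',f(119,102,.094+.086))
for u,v in((128,202),(186,211),(244,219),(303,228)):print(f(u,v,.066))
cr=cv2.resize(a[180:222,195:281],(774,378),interpolation=cv2.INTER_CUBIC)
cv2.imwrite('pics/c5.png',cv2.convertScaleAbs(cr,alpha=1.8))
E
```

```text
tip [ 0.58956549 -0.06188225] ring40 [ 0.58790712 -0.06066058] hndl bottom [ 0.59980497 -0.06102716]
[ 0.58832535 -0.06042348]
[ 0.60524777 -0.01760381]
[0.62093572 0.02480732]
[0.63757625 0.06725644]
```

View pics/c5.png

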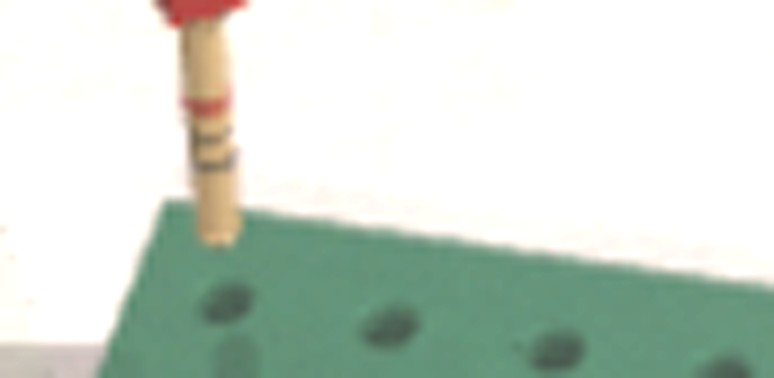

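Scene view at tip height: the tip is 1.3 mm too far in +x and 1.5 mm too low in y relative to the first socket (crop tip (219,238), hole (228,303)). I'll correct this, drop the grip to 20 N so the rod slips before it rams, and approach.

```bash
python3 -m jog '[[[-1,1,-3,0],[0,0,-4,0],[0,0,-4,0],[0,0,-4,0],[0,0,-3,0],[0,0,-2,0],[0,0,0,0],[0,0,0,0]]]' - 20 && python3 -m jog '[[[0,0,-1,0],[0,0,-1,0],[0,0,-1,0],[0,0,-1,0],[0,0,-1,0],[0,0,-1,0],[0,0,-1,0],[0,0,0,0]]]'; python3 -c "
from h import *
print(manip.sense()['force'],manip.sense()['ft_torque'])"
```

```text
t: 7.4
tcp_pos: [0.5856, -0.0612, 0.3478]
tool_rot: [0.787, -0.617, 0.0, -0.0]
force: [0.1, 0.2, -1.4]
finger_gap: 0.248
t: 8.4
tcp_pos: [0.5855, -0.0612, 0.3406]
tool_rot: [0.787, -0.617, -0.0, 0.0]
force: [0.0, 1.0, -1.6]
finger_gap: 0.247
[ 0.0367547   0.98529227 -1.56158721] [-0.02157294  0.01999472 -0.00217501]
```

```bash
python3 -m jog '[[[0,0,-1,0],[0,0,-1,0],[0,0,-1,0],[0,0,0,0],[0,0,0,0],[0,0,0,0],[0,0,0,0],[0,0,0,0]]]'; python3 -m jog '[[[0,0,-1,0],[0,0,-1,0],[0,0,-1,0],[0,0,0,0],[0,0,0,0],[0,0,0,0],[0,0,0,0],[0,0,0,0]]]'
```

```text
t: 9.4
tcp_pos: [0.5856, -0.0613, 0.3379]
tool_rot: [0.787, -0.617, 0.0, 0.0]
force: [-1.7, -0.8, 3.6]
finger_gap: 0.253
t: 10.4
tcp_pos: [0.5853, -0.0614, 0.3343]
tool_rot: [0.787, -0.617, -0.0, 0.001]
force: [-3.1, -4.9, -2.0]
finger_gap: 0.249
```

The tip is 6 mm in, with sideways force toward -x, -y. I'll relieve it and go on.

```bash
python3 -m jog '[[[-0.5,-1,0,0],[0,0,-1,0],[0,0,-1,0],[0,0,-1,0],[0,0,-1,0],[0,0,0,0],[0,0,0,0],[0,0,0,0]]]'
```

```text
t: 11.4
tcp_pos: [0.585, -0.0621, 0.3306]
tool_rot: [0.787, -0.617, -0.0, -0.0]
force: [-1.0, -1.4, 0.1]
finger_gap: 0.249
```

```bash
python3 -m jog '[[[-0.3,-0.4,-2,0],[0,0,-2,0],[0,0,-2,0],[0,0,-2,0],[0,0,-2,0],[0,0,-2,0],[0,0,-1,0],[0,0,0,0]]]' && python3 -m jog '[[[0,0,-0.6,0],[0,0,-0.6,0],[0,0,-0.6,0],[0,0,-0.6,0],[0,0,-0.6,0],[0,0,-0.6,0],[0,0,0,0],[0,0,0,0]]]'
```

```text
t: 12.4
tcp_pos: [0.5848, -0.0626, 0.3176]
tool_rot: [0.787, -0.617, 0.0, -0.0]
force: [-0.2, -0.3, -1.4]
finger_gap: 0.252
t: 13.4
tcp_pos: [0.5848, -0.0626, 0.3141]
tool_rot: [0.787, -0.617, -0.0, -0.0]
force: [-0.6, -0.5, -1.0]
finger_gap: 0.253
```

```bash
python3 -m jog '[[[0,0,-0.5,0],[0,0,-0.5,0],[0,0,-0.5,0],[0,0,-0.5,0],[0,0,-0.5,0],[0,0,0,0],[0,0,0,0],[0,0,0,0]]]' && python3 -m jog '[[[0,0,-0.5,0],[0,0,-0.5,0],[0,0,-0.5,0],[0,0,-0.5,0],[0,0,0,0],[0,0,0,0],[0,0,0,0],[0,0,0,0]]]'
```

```text
t: 14.4
tcp_pos: [0.5848, -0.0626, 0.3116]
tool_rot: [0.787, -0.617, -0.0, -0.0]
force: [-0.4, 0.3, -0.4]
finger_gap: 0.251
t: 15.4
tcp_pos: [0.5848, -0.0626, 0.3096]
tool_rot: [0.787, -0.617, -0.0, -0.0]
force: [-0.4, 0.1, -1.3]
finger_gap: 0.25
```

```bash
python3 -m jog '[[[0,0,-0.7,0],[0,0,-0.7,0],[0,0,-0.7,0],[0,0,-0.7,0],[0,0,-0.7,0],[0,0,-0.5,0],[0,0,0,0],[0,0,0,0]]]' && python3 -m jog '[[[0,0,-0.5,0],[0,0,-0.5,0],[0,0,-0.5,0],[0,0,-0.5,0],[0,0,-0.5,0],[0,0,0,0],[0,0,0,0],[0,0,0,0]]]'
```

```text
t: 16.4
tcp_pos: [0.5848, -0.0626, 0.3056]
tool_rot: [0.787, -0.617, 0.0, -0.0]
force: [0.2, -0.2, -1.2]
finger_gap: 0.253
t: 17.4
tcp_pos: [0.5848, -0.0626, 0.304]
tool_rot: [0.787, -0.617, 0.0, -0.0]
force: [-1.5, 0.2, 5.9]
finger_gap: 0.254
```

First socket: contact (about 7 N) at 36 mm, so it holds a stub. The contact is soft, roughly 7 N per mm. Moving to the next one, 46 mm along.

```bash
python3 -m jog '[[[0,0,3,0],[0,0,5,0],[0,0,7,0],[0,0,8,0],[0,0,8,0],[0,0,7,0],[0,0,5,0],[0,0,2,0]]]' && python3 -m jog '[[[2.5,7,0,0],[4,10,0,0],[4,10,0,0],[4,10,0,0],[2,6,0,0],[0,0,0,0],[0,0,0,0],[0,0,0,0]]]' && python3 -m jog '[[[0,0,-2,0],[0,0,-2,0],[0,0,-2,0],[0,0,-1,0],[0,0,-1,0],[0,0,-1,0],[0,0,0,0],[0,0,0,0]]]'
```

```text
t: 18.4
tcp_pos: [0.5848, -0.0626, 0.3486]
tool_rot: [0.787, -0.617, 0.0, -0.0]
force: [0.4, -0.1, -1.7]
finger_gap: 0.251
t: 19.4
tcp_pos: [0.6012, -0.02, 0.3481]
tool_rot: [0.787, -0.618, -0.0, 0.0]
force: [-0.4, 0.6, -1.6]
finger_gap: 0.249
t: 20.4
tcp_pos: [0.6013, -0.0196, 0.3392]
tool_rot: [0.787, -0.617, 0.0, -0.0]
force: [-0.6, -0.6, -1.6]
finger_gap: 0.256
```

```bash
python3 -m jog '[[[0,0,-1,0],[0,0,-1,0],[0,0,-1,0],[0,0,-1,0],[0,0,0,0],[0,0,0,0],[0,0,0,0],[0,0,0,0]]]'
```

```text
t: 21.4
tcp_pos: [0.6013, -0.0196, 0.3352]
tool_rot: [0.787, -0.617, 0.0, -0.0]
force: [0.2, 0.9, -1.7]
finger_gap: 0.247
```

```bash
python3 -m jog '[[[0,0,-2,0],[0,0,-3,0],[0,0,-3,0],[0,0,-3,0],[0,0,-3,0],[0,0,-3,0],[0,0,-2,0],[0,0,-1,0]]]' && python3 -m jog '[[[0,0,-0.7,0],[0,0,-0.7,0],[0,0,-0.7,0],[0,0,-0.7,0],[0,0,-0.7,0],[0,0,0,0],[0,0,0,0],[0,0,0,0]]]'
```

```text
t: 22.4
tcp_pos: [0.6012, -0.0196, 0.3149]
tool_rot: [0.787, -0.617, -0.0, 0.0]
force: [0.2, 0.1, -1.1]
finger_gap: 0.255
t: 23.4
tcp_pos: [0.6013, -0.0196, 0.3116]
tool_rot: [0.787, -0.617, -0.0, -0.0]
force: [0.0, 0.3, -0.3]
finger_gap: 0.252
```

```bash
python3 -m jog '[[[0,0,-0.5,0],[0,0,-0.5,0],[0,0,-0.5,0],[0,0,0,0],[0,0,0,0],[0,0,0,0],[0,0,0,0],[0,0,0,0]]]'
```

```text
t: 24.4
tcp_pos: [0.6013, -0.0196, 0.3101]
tool_rot: [0.787, -0.617, -0.0, -0.0]
force: [-0.2, -0.3, -0.9]
finger_gap: 0.252
```

Not the 28 mm stub; this one is 42 or 50 mm.

```bash
python3 -m jog '[[[0,0,-1.5,0],[0,0,-1.5,0],[0,0,-1.5,0],[0,0,-1.5,0],[0,0,-1.5,0],[0,0,-1,0],[0,0,0,0],[0,0,0,0]]]' && python3 -m jog '[[[0,0,-0.7,0],[0,0,-0.7,0],[0,0,-0.7,0],[0,0,-0.7,0],[0,0,-0.7,0],[0,0,-0.5,0],[0,0,0,0],[0,0,0,0]]]'
```

```text
t: 25.4
tcp_pos: [0.6013, -0.0196, 0.3016]
tool_rot: [0.787, -0.617, 0.0, -0.0]
force: [-0.2, 0.2, 0.2]
finger_gap: 0.252
t: 26.4
tcp_pos: [0.6013, -0.0196, 0.2976]
tool_rot: [0.787, -0.617, 0.0, -0.0]
force: [1.3, -0.6, -1.0]
finger_gap: 0.252
```

```bash
python3 -m jog '[[[0,0,-0.5,0],[0,0,-0.5,0],[0,0,-0.5,0],[0,0,-0.5,0],[0,0,0,0],[0,0,0,0],[0,0,0,0],[0,0,0,0]]]'
```

```text
t: 27.4
tcp_pos: [0.6013, -0.0196, 0.2956]
tool_rot: [0.787, -0.617, 0.0, -0.0]
force: [0.2, 0.3, -1.5]
finger_gap: 0.252
```

Past 42 mm with no contact, so this is the clear socket. Continuing to the bottom at tcp z of about 0.290.

```bash
python3 -m jog '[[[0,0,-0.7,0],[0,0,-0.7,0],[0,0,-0.7,0],[0,0,-0.7,0],[0,0,-0.7,0],[0,0,-0.6,0],[0,0,0,0],[0,0,0,0]]]' && python3 -m jog '[[[0,0,-0.5,0],[0,0,-0.5,0],[0,0,-0.5,0],[0,0,0,0],[0,0,0,0],[0,0,0,0],[0,0,0,0],[0,0,0,0]]]'
```

```text
t: 28.4
tcp_pos: [0.6013, -0.0196, 0.2915]
tool_rot: [0.787, -0.617, 0.0, -0.0]
force: [-0.7, -0.7, -0.8]
finger_gap: 0.253
t: 29.4
tcp_pos: [0.6013, -0.0196, 0.2901]
tool_rot: [0.787, -0.617, 0.0, -0.0]
force: [-0.5, 0.8, 1.3]
finger_gap: 0.253
```

Contact begins at 0.290, which is 50 mm deep. Pressing 0.8 mm more.

```bash
python3 -m jog '[[[0,0,-0.4,0],[0,0,-0.4,0],[0,0,0,0],[0,0,0,0],[0,0,0,0],[0,0,0,0],[0,0,0,0],[0,0,0,0]]]'; python3 -c "
from h import *
a=snap('scene','s4.png')
cv2.imwrite('pics/c6.png',cv2.resize(a[120:240,180:320],(700,600),interpolation=2)[:,:,::-1])
print(manip.sense()['force'])"
```

```text
t: 30.4
tcp_pos: [0.6013, -0.0196, 0.29]
tool_rot: [0.787, -0.617, 0.0, -0.0]
force: [-1.4, 0.1, 5.4]
finger_gap: 0.25
[-1.2866684  -0.333593    5.78612633]
```

View pics/c6.png

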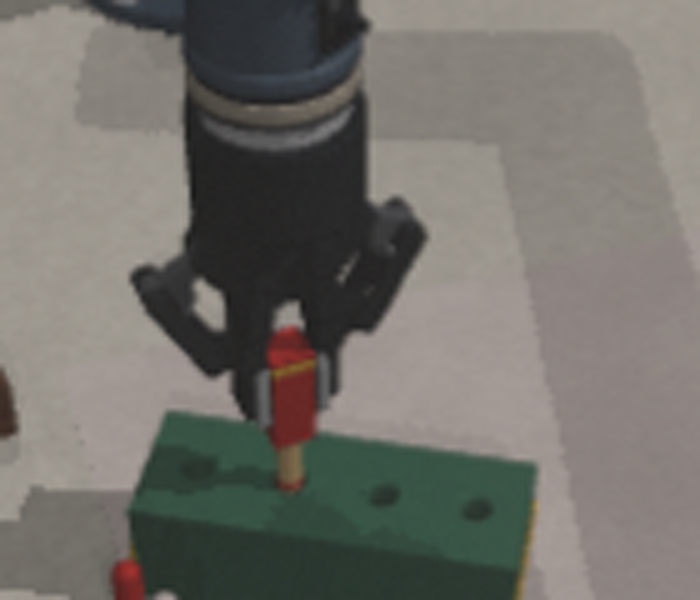

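The red band sits at the mouth (crop 290,485), and the press is about 6–7 N held for 1 s. Unloading, releasing and backing off straight up.

```bash
python3 -m jog '[[[0,0,0.4,0],[0,0,0.4,0],[0,0,0,0],[0,0,0,0],[0,0,0,0],[0,0,0,0],[0,0,0,0],[0,0,0,0]]]' && python3 -m jog '[[[0,0,0,0],[0,0,0,0],[0,0,0,0],[0,0,0,0],[0,0,0,0],[0,0,0,0],[0,0,0,0],[0,0,0,0]]]' 65 && python3 -m jog '[[[0,0,3,0],[0,0,8,0],[0,0,14,0],[0,0,18,0],[0,0,20,0],[0,0,20,0],[0,0,14,0],[0,0,5,0]]]' && python3 -m jog '[[[0,-10,5,0],[-5,-20,10,0],[-10,-40,10,0],[-10,-50,5,0],[-10,-50,0,0],[-10,-40,0,0],[-5,-20,0,0],[0,-5,0,0]]]' && python3 -m jog '[[[-10,-10,0,0],[-10,-20,0,0],[-10,-30,0,0],[0,-20,0,0],[0,-10,0,0],[0,0,0,0],[0,0,0,0],[0,0,0,0]]]'; python3 -c "
from h import *
a=snap('scene','s5.png');b=snap('top','t5.png')
cv2.imwrite('pics/c7.png',np.hstack([cv2.resize(a[130:280,150:350],(400,300),interpolation=2),cv2.resize(b[90:255,210:430],(400,300),interpolation=2)])[:,:,::-1])
print(manip.sense()['force'])"
```

```text
t: 31.45
tcp_pos: [0.6013, -0.0196, 0.29]
tool_rot: [0.787, -0.617, 0.0, -0.0]
force: [-0.8, -0.3, 3.2]
finger_gap: 0.249
t: 32.45
tcp_pos: [0.6013, -0.0196, 0.29]
tool_rot: [0.787, -0.617, 0.0, -0.0]
force: [0.8, 0.5, 0.2]
finger_gap: 0.651
t: 33.45
tcp_pos: [0.6014, -0.0196, 0.3935]
tool_rot: [0.787, -0.617, 0.001, -0.001]
force: [-0.0, -1.3, 0.4]
finger_gap: 0.653
t: 34.45
tcp_pos: [0.5507, -0.2561, 0.4219]
tool_rot: [0.786, -0.618, -0.0, -0.0]
force: [-0.9, -0.5, 1.2]
finger_gap: 0.653
t: 35.45
tcp_pos: [0.5215, -0.3438, 0.422]
tool_rot: [0.787, -0.617, -0.0, -0.0]
force: [-0.2, -0.9, 0.2]
finger_gap: 0.649
[-0.85315449 -0.39132746 -0.06218697]
```

View pics/c7.png

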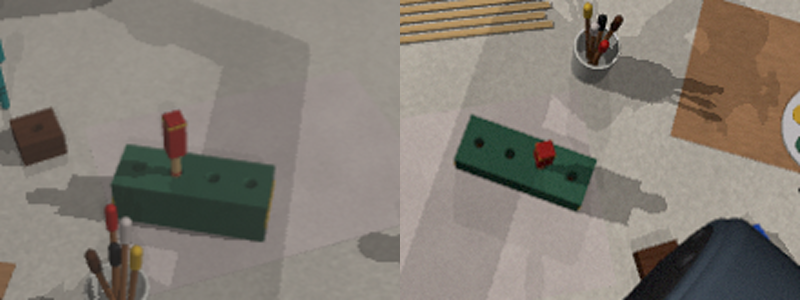

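The rod stands alone and upright in the second socket (scene crop 175,150; top crop 544,153), with the other things in place. Handing in.

```bash
python3 -c "
from station import manip
print(manip.sign_off())"
```

```text
the job is handed in; nothing more can be done
None
```

The depth rod is standing by itself in the clear socket, and the job is handed in at about 35.6 s; sign-off reports no verdict.

**Sounding:** I drew the red-handled rod from its rest and tried the end socket nearest the rest first. It met a stub at 36 mm, with about 7 N of contact. The next socket along let the rod down the full 50 mm, so I did not need to sound the other two. I pressed it there at about 6–7 N for a second, then released it and backed off.

**Last checks:** The final pictures show the rod upright with its red band at the mouth, the gripper well clear, and the stand, rest and brush pot where they were. The paint jar and hoop were outside that last crop, but the arm never went near them. The highest vertical force I read while sounding was about 7 N after the sensor's offset, but I only read forces at the end of each move.

**Disagreements:** The two cameras disagreed by about 5 mm on where the stand was. I got round that by comparing the rod's tip with the socket in the same picture. The first entry still rubbed the chamfer with about 6 N sideways, which a 1.5 mm correction cleared.

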